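Set out the gourd display: stands on their log slices, gourds on their stands

TASK

Take the stack of three gourd stands apart and set each flat in the middle of the log slice of its own size: the wide black one on the widest slice, the red one on the middle slice, the small pale one on the smallest slice. Lift the two gourds out of the partitioned carton and seat each upright and centred in the bore of its stand, the large honey-coloured one in the black stand and the small chestnut one in the pale stand; the red stand stays empty for the gourd still being drawn on. Set everything down, dropping nothing, and do not knock the mug.

Things in the scene. Friction and masses are not known exactly. Their poses are not given: they have to be found in the camera images.
- stand_wide: Wide gourd stand: plain black lacquered wooden ring with a brass line, loose on the bench, bottom of a stack of three (black, red on it, pale on top, each within 3 mm of centred; 66 mm in all). Outside diameter 68 mm, bore 50 mm, open through, height 22 mm, about 60 g. Origin: centre of its underside; z up along the bore.
- stand_mid: Middle gourd stand: red lacquered ring with a brass line, loose on top of the black stand. Outside diameter 58 mm, bore 40 mm, height 22 mm, 50 g. Origin: centre of its underside; z up.
- stand_small: Small gourd stand: pale blond ring with a dark line, loose on top of the red stand. Outside diameter 48 mm, bore 36 mm, height 22 mm, 30 g. Origin: centre of its underside; z up.
- gourd_large: Large two-bulb gourd, honey yellow, dark burnt bands, upright in a carton cell, about 90 g, 120 mm tall. Flat foot 26 mm across; lower bulb 70 mm diameter, widest 32 mm up; waist 24 mm diameter, 64 mm up; upper bulb 44 mm diameter, widest 83 mm up (grip here); stem. Origin: centre of the foot; z up. Seated in the black stand its foot is 14 mm above the stand's underside.
- gourd_small: Small two-bulb gourd, dark chestnut, thin pale bands, upright in a carton cell, about 50 g, 104 mm tall. Flat foot 20 mm across; lower bulb 54 mm diameter, widest 24 mm up; waist 20 mm diameter, 48 to 57 mm up; upper bulb 36 mm diameter, widest 72 mm up (grip here); stem. Origin: centre of the foot; z up. Seated in the pale stand its foot is 17 mm above the stand's underside.
- slice_wide: Wide log slice of the display: round, bark edge, light sawn top with rings, 130 mm diameter, 20 mm high (widest and lowest of the three). Stuck down, does not move. Origin: centre of its underside on the bench; z up.
- slice_mid: Middle log slice, same look, 110 mm diameter, 32 mm high. Stuck down. Origin: centre of its underside on the bench; z up.
- slice_small: Small log slice, same look, 92 mm diameter, 46 mm high (narrowest and tallest). Stuck down. Origin: centre of its underside on the bench; z up.
- carton: Open carton, 202 x 202 mm, 96 mm high, flaps folded down outside, fixed. Walls and floor 5 mm. Crossed 4 mm dividers (top at 82 mm) make four 94 mm square cells, centres 49 mm from the middle in its x and y. Three hold the two gourds and a blue spray can (39 mm diameter, 120 mm tall, not needed), each within 5 mm of its cell's centre. Origin: centre of the underside; x, y along the walls.
- mug: Blue ceramic mug, 78 mm across the rim, 88 mm high, handle to its +y, loose, standing behind the log slices; not to be knocked. Origin: centre of its underside; z up.
Mind the look-alikes: they are no part of the job. Leave any green or turquoise look-alike of the gourd_large alone.

How it is judged:
By the outcome, as a careful person would: the job done as asked, in the order asked, and still so for the second after the job is handed in, with the robot touching nothing.
It also fails if it takes over 128 s, if anything falls off the work surface, if the arm or the gripper's body presses on something with over 40 N, if the wrist force passes 120 N, or if a joint passes its speed limit or range.

ROBOT

A 7-joint arm with a two-finger parallel gripper is mounted at the origin on the work surface. World frame = base frame: x ahead of the robot, y to its left, z up, the work surface at z = 0. Lengths are in mm, angles in rad, forces in N, time in s.
With the tool pointing down it reaches from about 400 to 750 mm from the base axis. Payload 19.5 kg.
Tool frame: the origin (TCP) lies between the finger pads; the fingertips stand 8 mm ahead of it and the grasp point (between the pads) lies 11 mm behind it; z points along the fingers, y is the line along which they close (so a half turn about z gives the same grasp; the last joint's range is limited). The gripper opens to 85 mm and grips with 20 to 120 N. Pads are 22 mm wide; open, the fingers measure 114 mm over their backs; the gripper's body (76 mm by 85 mm) begins 54 mm behind the grasp point. The pads swing forward as they close: fully open they stand 13 mm farther back than shut.
Start: joints at [-0.042, 0.707, -0.028, 1.485, 0.022, 0.951, -0.075], TCP at [574.975, 0.003, 239.268] pointing down, gripper open.
Joint ranges: [-2.71, 2.71], [-0.32, 2.16], [-1.57, 1.52], [0, 2.45], [-1.46, 4.6], [0, 2.02], [-2.83, 2.83]. Speed limits (rad/s): [1.89, 1.89, 2.57, 2.57, 3.01, 3.01, 3.01].

INTERFACE

Orientations are given as a unit quaternion [x, y, z, w].
In Python, from rig import arm gives the robot as it stands. The module is installed in compiled form; this text tells all that it offers. Calls block until the motion is done:
- arm.goto(position, orientation): joint-space move of the TCP to a pose.
- arm.move_l(position, attitude=None, v=150): straight line of the TCP; attitude=None keeps the orientation; v is the mean speed in mm/s.
- arm.move_j(angles): joint-space move.
- arm.grip(opening): opening from 0.0 (shut) to 1.0 (fully open); the grip force is fixed at half the most; returns when the fingers have stopped.
- arm.pause(seconds).
- arm.inverse_kinematics(position, orientation): joint angles nearest the present ones, or None.
- arm.capture(name): name is "scene" or "side" or "wrist"; returns (picture, depth): 480x640x3 uint8, red, green, blue; 480x640 float32, mm along the optical axis (not along the pixel's ray), 0 where there is no reading.
- arm.camera_params(name): a dict with "intrinsics" (3x3 intrinsics, pixels), "dist" ([k1, k2, p1, p2, k3] as OpenCV has them; the pictures are not rectified), "R" (3x3) and "t" (3): a world point X has camera coordinates R X + t. Camera axes: x right, y down, z forward; pixel columns grow to the right and rows downward; lengths in mm; the calibration is good to about 2 mm. A picture is of the moment at which its call begins: read the wrist's pose just before it. camera_params takes no time and is no camera call; for the wrist camera it gives the pose at the moment of the call.
A pose or a line that the arm cannot do raises arm.IKError and nothing moves.
- arm.job_done(): hands the job in; it is judged then, once.
Readings, each from a call of its own:
- arm.current_time(): time.
- arm.current_qpos(): joint angles.
- arm.current_joint_velocities(): joint speeds.
- arm.current_joint_efforts(): joint torques, N m.
- arm.current_ee_pos(): TCP position.
- arm.current_ee_rot(): TCP orientation.
- arm.current_force(): force on the tool from outside, world axes, zero at the start.
- arm.current_ft_torque(): the same for the moment, N m.
- arm.current_finger_gap(): opening from 0.0 (shut) to 1.0 (fully open).
- arm.current_grasp_force(): force on a finger pad.
Only numpy, scipy, OpenCV 4.12 (cv2) and the standard library are available. Lean on these libraries where they do the work, as an engineer would, in place of code of your own. Each camera call takes 0.05 s, during which the arm holds its last target. There are 200 camera calls.

## Working session

There is one attempt and no reset: what is moved stays moved. The work goes in short steps, each a Python script; the robot and the scene stay as the last script left them, time stands still between calls to the robot, and variables do not carry over. Pictures are saved under pics/ and viewed, at most 14 in all, crops included, and the job is handed in when it is done.

```bash
mkdir -p pics
cat > h.py <<'E'
import numpy as np, cv2
from rig import arm
def snap(name, fn=None):
    p=arm.camera_params(name); im,d=arm.capture(name)
    if fn: cv2.imwrite('pics/'+fn, im[:,:,::-1])
    return im,d,p
def cloud(d,p):
    K=np.array(p["intrinsics"],float); dist=np.array(p["dist"],float)
    v,u=np.mgrid[0:480,0:640]
    xy=cv2.undistortPoints(np.stack([u,v],-1).reshape(-1,1,2).astype(np.float64),K,dist).reshape(480,640,2)
    c=np.dstack([xy,np.ones((480,640))])*d[...,None]
    W=(c-np.array(p["t"]))@np.array(p["R"])
    W[d<=0]=np.nan
    return W
E
python3 - <<'E'
from h import *
for n in("scene","side","wrist"):
    im,d,p=snap(n,n+'0.png'); np.savez('/tmp/'+n+'0.npz',im=im,d=d,W=cloud(d,p))
    R=np.array(p["R"]);print(n,-R.T@np.array(p["t"]),R[2],p["intrinsics"][0][0])
print(arm.current_ee_rot())
E
```

```text
scene [1102.75936328 -522.20970903  595.93269583] [-0.6154606   0.55139109 -0.56318391] 450.92293478835023
side [314.31346206 810.70270685 558.18395146] [ 0.26070263 -0.81195452 -0.52226812] 529.410519372851
wrist [574.54526278  85.18011085 373.51655829] [-0.00114338 -0.32678132 -0.94509929] 345.4125589648895
[ 7.07111924e-01  7.07101524e-01 -2.87748895e-04 -2.80168232e-04]
```

View pics/scene0.png

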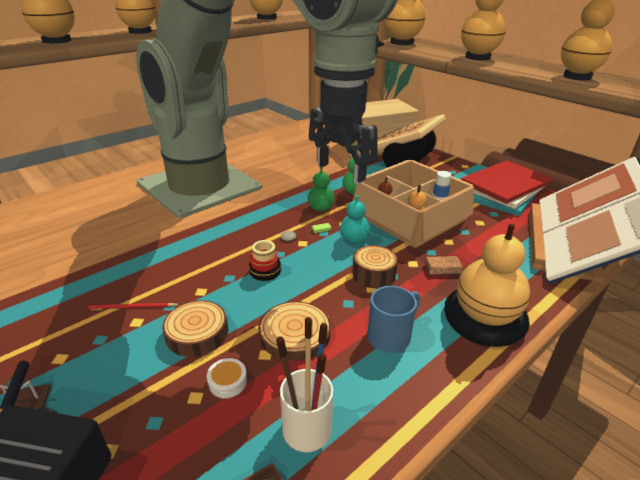

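View pics/side0.png

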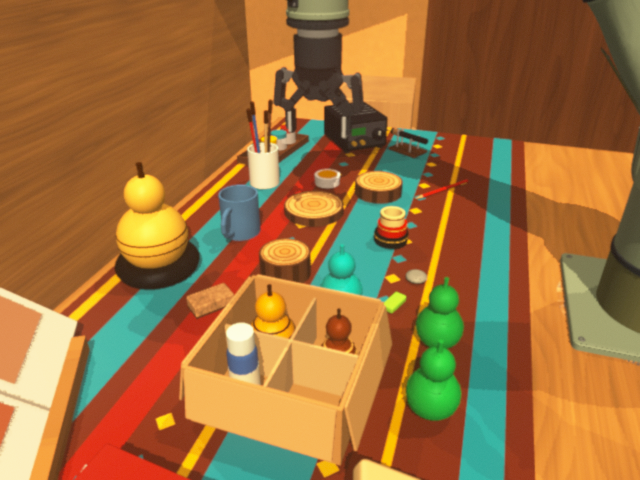

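The scene view shows the stack at (264,260) and the slices at (196,322) mid, (295,325) wide and (375,260) small. The mug is at (392,318) and the carton at (417,200). In the side view the honey gourd is at (271,312), the chestnut one at (339,330) and the can at (241,355).

Run:
```python
from h import *
D={n:np.load(f'/tmp/{n}0.npz') for n in('scene','side','wrist')}
def comp(n,px,zl,zh,tag,r=None):
    W=D[n]['W']; m=((W[...,2]>zl)&(W[...,2]<zh)).astype(np.uint8)
    _,l=cv2.connectedComponents(m,connectivity=4)
    k=l[px[1],px[0]]
    if k==0:
        print(tag,n,'seed miss',W[px[1],px[0]].round(1));return
    P=W[l==k]; (c,rr)=cv2.minEnclosingCircle(P[:,:2].astype(np.float32))
    lo,hi=np.percentile(P[:,:2],[1,99],0)
    print(tag,n,len(P),'circ',np.round(c,1),round(rr,1),'bb',((lo+hi)/2).round(1),(hi-lo).round(1),'z',np.median(P[:,2]).round(1))
S=[('wide',20,(295,325),(314,207)),('mid',32,(196,320),(379,182)),('small',46,(375,258),(285,252))]
for t,h,a,b in S:
    comp('scene',a,h-5,h+6,t);comp('side',b,h-5,h+6,t)
# stack: seeds
for n,px in(('scene',(263,256)),('side',(392,230))):
    print(n,'stack px',D[n]['W'][px[1],px[0]].round(1))
    W=D[n]['W']; c=W[px[1],px[0],:2]
    for zl,zh in((2,20),(24,42),(46,62),(62,72)):
        m=(np.hypot(W[...,0]-c[0],W[...,1]-c[1])<60)&(W[...,2]>zl)&(W[...,2]<zh)
        P=W[m]; 
        if len(P)>5:
            A=np.c_[2*P[:,:2],np.ones(len(P))]; s=np.linalg.lstsq(A,(P[:,:2]**2).sum(1),rcond=None)[0]
            print(zl,zh,len(P),s[:2].round(1),np.sqrt(s[2]+s[0]**2+s[1]**2).round(1),'max z',P[:,2].max().round(1))
# gourds, can, mug, carton rim
for n in('scene','side'):
    W=D[n]['W']; m=(W[...,2]>90)&(W[...,2]<99)&(W[...,0]<900)&(W[...,1]>20)&(W[...,1]<500)&(W[...,0]>300)
    P=W[m][:,:2].astype(np.float32); r=cv2.minAreaRect(P); print(n,'rim',len(P),r)
for n,t,px in(('side','GL',(270,302)),('side','GS',(339,325)),('side','can',(241,350)),('scene','GLs',(418,194)),('scene','GSs',(386,185)),('side','mug',(238,215)),('scene','mug',(392,320)),('side','lk1',(342,265)),('side','lk2',(444,298)),('side','lk3',(437,358)),('side','br',(210,300)),('scene','pens',(307,420)),('scene','cup',(227,372)),('scene','bigG',(490,290))):
    print(t,n,D[n]['W'][px[1],px[0]].round(0),D[n]['im'][px[1],px[0]])
```

```text
wide scene 2548 circ [ 638.7 -161.8] 67.1 bb [ 639.3 -164.6] [122.7 123.9] z 21.2
wide side 1337 circ [ 639.  -159.3] 66.9 bb [ 638.1 -157.8] [121.5 124.5] z 17.6
mid scene 2293 circ [ 523.6 -297.9] 56.6 bb [ 525.  -297.6] [104.5 103.8] z 33.3
mid side 765 circ [ 523.  -292.8] 57.5 bb [ 522.7 -292.7] [102.7 105. ] z 29.1
small scene 997 circ [615.   71.8] 48.2 bb [616.5  70.7] [88.3 87.9] z 47.0
small side 1199 circ [614.5  74.7] 49.1 bb [614.7  76.9] [86.7 88.6] z 44.1
scene stack px [ 472.4 -110.6   57.1]
2 20 584 [ 479.  -114.4] 36.0 max z 19.9
24 42 198 [456.1 -98.4] 26.2 max z 42.0
46 62 240 [456.7 -97.3] 21.2 max z 62.0
62 72 163 [455.6 -96.5] 21.0 max z 69.0
side stack px [448.6 -65.5  37.8]
2 20 345 [453.9 -90.6] 31.3 max z 19.9
24 42 276 [453.3 -91.7] 26.7 max z 42.0
46 62 312 [453.6 -90. ] 21.1 max z 61.9
62 72 75 [453.9 -91.3] 21.0 max z 65.6
scene rim 1911 ((601.341064453125, 283.9768981933594), (431.1536865234375, 597.826416015625), 89.90885925292969)
side rim 5760 ((604.2113037109375, 270.4554443359375), (315.75146484375, 608.4224853515625), 83.52445220947266)
GL side [555. 285. 102.] [254 218  33]
GS side [455. 288.  90.] [206  93  38]
can side [550. 388. 108.] [245 232 182]
GLs scene [565. 264. 107.] [205 137  63]
GSs scene [464. 269.  90.] [118  56  34]
mug side [741.  -0.  58.] [ 99 126 139]
mug scene [781. -71.  78.] [ 65  88 104]
lk1 side [488. 154.  92.] [ 43 227 187]
lk2 side [328. 194.  94.] [ 68 208  72]
lk3 side [323. 321.  99.] [ 55 216  67]
br side [694. 215.  21.] [215 136  71]
pens scene [ 827. -293.   73.] [187 172 145]
cup scene [ 654. -313.   25.] [167 111  46]
bigG scene [860.  83. 107.] [221 166  86]
```

View pics/wrist0.png

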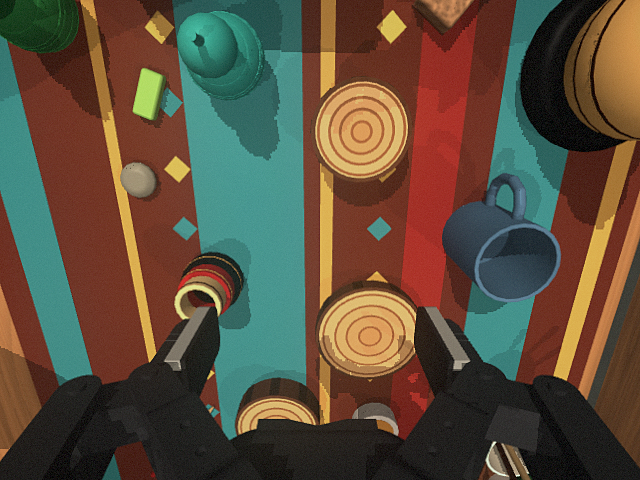

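The wrist view shows all three slices, at (362,131) small, (368,333) wide and (278,410) mid, plus the stack at (200,297) and the turquoise look-alike at (215,45). Next I measure from this view and take a wrist picture over the carton.

Run:
```python
from h import *
D={n:np.load(f'/tmp/{n}0.npz') for n in('scene','side','wrist')}
W=D['wrist']['W']
for t,h,c in(('wide',20,(639,-160.5)),('mid',32,(523.5,-295)),('small',46,(615,73.5))):
    m=(abs(W[...,2]-h)<5)&(np.hypot(W[...,0]-c[0],W[...,1]-c[1])<80)
    P=W[m];cc,r=cv2.minEnclosingCircle(P[:,:2].astype(np.float32));print(t,len(P),np.round(cc,1),round(r,1),np.median(P[:,2]).round(1))
m=(abs(W[...,2]-66)<6)&(np.hypot(W[...,0]-454,W[...,1]+95)<40)
P=W[m];print('pale',len(P),cv2.minEnclosingCircle(P[:,:2].astype(np.float32)),np.median(P[:,2]))
# fingertips, open
d=D['wrist']['d'];q=arm.current_ee_pos();
for s in(slice(100,230),slice(400,500)):
    w=W[290:400,s].reshape(-1,3);w=w[w[:,2]>190];print('tip minz',np.percentile(w[:,2],[0,1,3,10]).round(1),w[:,:2].mean(0).round(0))
r=arm.current_ee_rot()
arm.grip(0.7)
im,d,p=snap('wrist');W=cloud(d,p)
for s in(slice(100,300),slice(340,500)):
    w=W[290:420,s].reshape(-1,3);w=w[w[:,2]>190];print('tip0.7 minz',np.percentile(w[:,2],[0,1,3,10]).round(1),w[:,:2].mean(0).round(0),arm.current_finger_gap())
arm.goto([505,300,300],r)
im,d,p=snap('wrist','wc.png');np.savez('/tmp/wc.npz',im=im,d=d,W=cloud(d,p));print(arm.current_ee_pos(),arm.current_time())
```

```text
wide 7723 [ 637.6 -160.5] 66.1 20.4
mid 2031 [ 522.8 -290. ] 54.7 32.4
small 8415 [614.4  74.4] 46.7 46.6
pale 639 ((453.4048767089844, -92.55342102050781), 24.230182647705078) 65.26503386375727
tip minz [243.6 246.4 248.8 255. ] [527.   8.]
tip minz [242.9 245.9 248.4 253.9] [620.   8.]
tip0.7 minz [236.  241.1 245.7 257.4] [535.  10.] 0.7000855463987263
tip0.7 minz [236.1 240.8 244.8 255.1] [612.  10.] 0.7000855463987263
[505.77106105 298.46053634 299.80058839] 1.8333
```

View pics/wc.png

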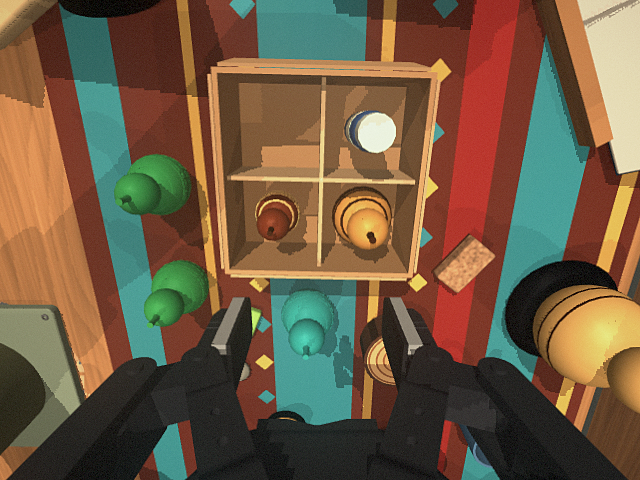

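The carton view has the chestnut gourd at (273,222), the honey one at (367,232) and the can at (375,131). Green and turquoise look-alikes stand outside it.

Run:
```python
from h import *
from scipy.optimize import least_squares
Z=np.load('/tmp/wc.npz');W=Z['W']
w=W[60:285,200:445].reshape(-1,3);w=w[(w[:,2]>91)&(w[:,2]<100)]
hull=cv2.convexHull(w[:,:2].astype(np.float32));print('rim',cv2.minAreaRect(hull),len(w),np.median(w[:,2]))
w=W[80:265,225:425].reshape(-1,3);a=w[(abs(w[:,2]-82)<3)]
print('px walls', )
for t,(u0,u1,v0,v1),zc,r in(('GL',(325,395,185,255),88,22),('GS',(250,305,190,245),77,18)):
    w=W[v0:v1,u0:u1].reshape(-1,3);w=w[(w[:,2]>zc-3)&(w[:,2]<zc+r*.85)]
    c0=np.median(w[:,:2],0)
    w=w[np.hypot(*(w[:,:2]-c0).T)<r+8]
    f=least_squares(lambda c:np.linalg.norm(w-c,axis=1)-r,[*c0,zc],loss='soft_l1')
    print(t,len(w),f.x.round(1),np.abs(f.fun).mean().round(2))
print(arm.current_ee_pos())
arm.pause(.3);print(arm.current_ee_pos(),arm.current_ee_rot())
```

```text
rim ((509.2794494628906, 325.2242431640625), (210.25250244140625, 210.41650390625), 88.60431671142578) 8907 95.78247182004895
px walls
GL 999 [558.  274.6  87.3] 0.37
GS 624 [457.5 276.3  76.7] 0.36
[505.77106105 298.46053634 299.80058839]
[505.20156285 299.59580695 299.94749953] [ 7.07347225e-01  7.06866117e-01 -3.48753353e-04 -2.71236619e-04]
```

```bash
cat >> h.py <<'E'
Q=[2**-.5,2**-.5,0,0]
def at(x,y,z,v=150,q=Q):
    arm.move_l([x,y,z],q,v); arm.pause(.25)
def ring(ztop,c,r,fn=None):
    im,d,p=snap('wrist',fn); W=cloud(d,p)
    P=W[(abs(W[...,2]-ztop)<4)&(np.hypot(W[...,0]-c[0],W[...,1]-c[1])<r+10)]
    cc,rr=cv2.minEnclosingCircle(P[:,:2].astype(np.float32))
    lo,hi=np.percentile(P[:,:2],[.5,99.5],0)
    print('ring',np.round(cc,1),round(rr,1),'bb',((lo+hi)/2).round(1),(hi-lo).round(1),len(P),np.median(P[:,2]).round(1))
    return np.array(cc),rr,((lo+hi)/2)
E
python3 - <<'E'
from h import *
arm.goto([454,-93,180],Q); arm.grip(.85); arm.pause(.3)
c,r,b=ring(66,(454,-93),24,'st.png')
c2=(c+b)/2
assert np.hypot(*(c2-(454,-93)))<7 and abs(r-24)<3
at(*c2,70); at(*c2,52.5,60); print(arm.current_ee_pos(),arm.current_force())
im,d,p=snap('side','s1.png')
arm.grip(0.3);print(arm.current_finger_gap(),arm.current_grasp_force(),arm.current_force(),arm.current_time())
E
```

```text
ring [453.1 -93. ] 24.1 bb [453.  -92.9] [45.9 46.4] 1338 65.5
[453.12752282 -92.96160794  52.6732955 ] [-0.16273231 -0.19320905 -0.07168669]
0.5399831271675958 59.15704406797886 [-2.37381016  0.96233488 14.48822422] 6.55
```

View pics/st.png

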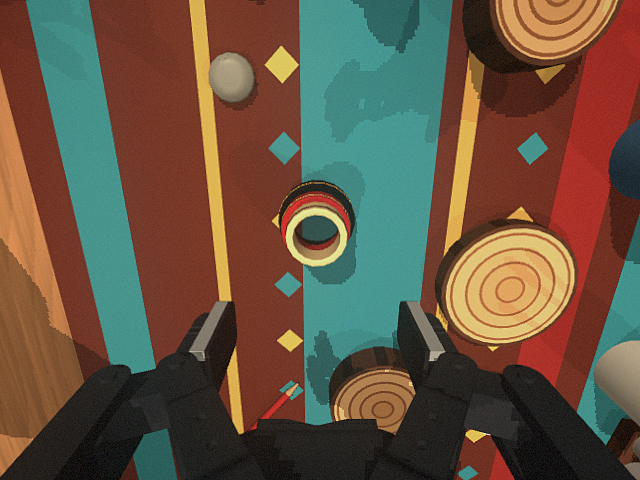

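The stack sits at (318,235), centred between the fingers. Lifting the pale stand and placing it next.

Run:
```python
from h import *
x,y,z=arm.current_ee_pos()
at(x,y,z+8,40); print(arm.current_grasp_force(),arm.current_force())
im,d,p=snap('side','s2.png'); 
at(x,y,130); 
X=(614.5,73.9)
arm.goto([*X,130],Q); arm.pause(.3)
im,d,p=snap('side');cv2.imwrite('pics/s3.png',np.hstack([cv2.imread('pics/s2.png')[140:320,300:500],im[140:320,200:400,::-1]]))
at(*X,62);at(*X,55,30); print(arm.current_ee_pos(),arm.current_force(),arm.current_finger_gap())
```

```text
61.27392020076513 [-0.63200603  0.0692402  -0.75904142]
[614.70592876  73.951677    55.1694654 ] [-0.97578214  0.5825182   6.76161583] 0.533466149855841
```

View pics/s3.png

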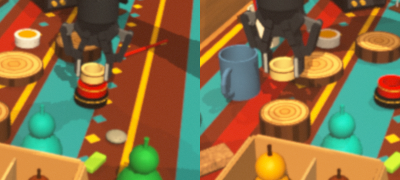

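The pale ring is held level in both frames, and the light contact force means it is resting on the slice. Next: release and do the red stand.

Run:
```python
from h import *
arm.grip(.8); x,y,z=arm.current_ee_pos(); at(x,y,z+130,150)
c,r,b=ring(68,(614.5,73.9),24)
im,d,p=snap('wrist');W=cloud(d,p)
P=W[(abs(W[...,2]-46)<4)&(np.hypot(W[...,0]-614,W[...,1]-74)<60)];print('slice',cv2.minEnclosingCircle(P[:,:2].astype(np.float32)))
arm.goto([453,-93,160],Q); arm.grip(.9);arm.pause(.3)
c,r,b=ring(44,(453,-93),29); c2=(c+b)/2
im,d,p=snap('wrist');W=cloud(d,p)
for h,s in((20,(638,-160)),(32,(523,-293))):
    P=W[(abs(W[...,2]-h)<4)&(np.hypot(W[...,0]-s[0],W[...,1]-s[1])<80)];print('slice',cv2.minEnclosingCircle(P[:,:2].astype(np.float32)))
assert np.hypot(*(c2-(453,-93)))<6 and abs(r-29)<3
at(*c2,50); at(*c2,31.5,60)
arm.grip(.4);print(arm.current_finger_gap(),arm.current_grasp_force(),arm.current_force(),arm.current_ee_pos(),arm.current_time())
at(*c2,40,40); print(arm.current_grasp_force(),arm.current_force()); at(*c2,110)
X=(523.2,-293); arm.goto([X[0],X[1]+0,170],Q);arm.pause(.3)
im,d,p=snap('wrist','m.png');W=cloud(d,p)
P=W[(abs(W[...,2]-32)<4)&(np.hypot(W[...,0]-X[0],W[...,1]-X[1])<70)];print('slice',cv2.minEnclosingCircle(P[:,:2].astype(np.float32)),len(P),arm.current_time())
```

```text
ring [614.1  73.8] 24.1 bb [614.   73.8] [46.1 46.6] 1329 67.5
slice ((614.26416015625, 74.89952850341797), 46.619571685791016)
ring [452.2 -93.9] 29.0 bb [452.2 -93.6] [55.5 55.7] 2254 43.7
slice ((637.529296875, -160.8765869140625), 66.29695892333984)
slice ((508.1485900878906, -269.84820556640625), 46.91670227050781)
0.6572006224433666 59.226501658558846 [-2.63152513  1.78389682 21.19167978] [452.28841618 -93.78869016  32.20845738] 16.3083
63.47513761371374 [-0.08586594  0.48541018 -1.3801028 ]
slice ((522.0632934570312, -294.504150390625), 55.59164810180664) 10994 19.0167
```

View pics/m.png

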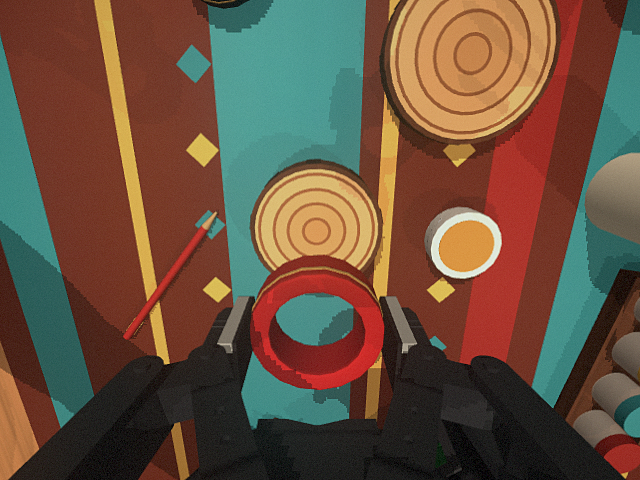

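The red stand is held level at (318,330) and the mid slice is clear below it at (316,228).

Run:
```python
from h import *
X=(522.4,-294.3)
at(*X,52);at(*X,42.3,30); print(arm.current_ee_pos(),arm.current_force())
arm.grip(.9); at(*X,160)
ring(54,X,29)
arm.goto([453,-93,150],Q); arm.grip(1);arm.pause(.3)
c,r,b=ring(22,(453,-93),34,'b.png'); c2=(c+b)/2
assert np.hypot(*(c2-(453,-93)))<6 and abs(r-34)<3
at(*c2,35); at(*c2,13,60); print(arm.current_force())
arm.grip(.5);print(arm.current_finger_gap(),arm.current_grasp_force(),arm.current_force(),arm.current_ee_pos())
at(*c2,20,40); print(arm.current_grasp_force(),arm.current_force()); at(*c2,110)
Y=(637.7,-160.5)
arm.goto([*Y,110],Q);arm.pause(.3);at(*Y,45);at(*Y,34,30);print(arm.current_ee_pos(),arm.current_force())
arm.grip(1); at(*Y,160)
ring(42,Y,34,'b2.png');print(arm.current_time())
```

```text
[ 522.41134132 -294.29234053   42.39773874] [-2.7260878   1.77976101  9.8249257 ]
ring [ 521.9 -294.4] 29.1 bb [ 521.7 -294.2] [55.5 55.8] 2441 53.7
ring [453.2 -93. ] 34.0 bb [453.  -92.7] [65.5 65.6] 2513 21.7
[-0.32705295 -0.04351744 -0.21411069]
0.7665635372206538 59.23991583287716 [-2.90627114  1.08213551 27.11142213] [453.23237345 -92.9032382   13.9031835 ]
66.17414686828852 [-0.02240827  0.49609166 -1.73444965]
[ 637.67361648 -160.47845158   34.22050392] [-3.34771445  1.07789769 10.94370949]
ring [ 637.1 -160.8] 34.0 bb [ 637.1 -160.4] [65.7 65.6] 2704 41.7
32.2417
```

View pics/b2.png

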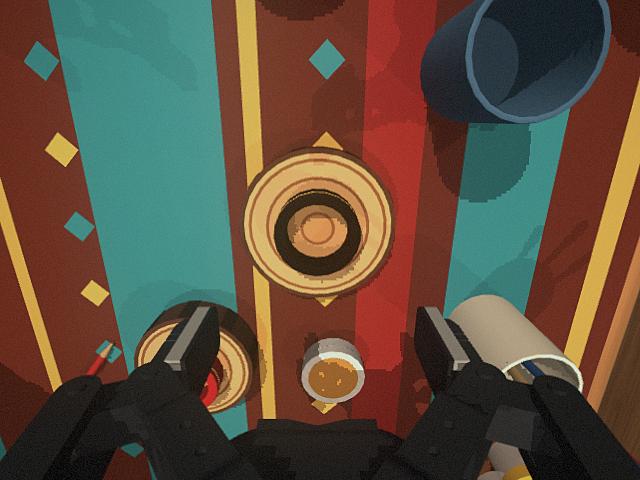

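All three stands are centred on their slices; the black one is at (318,232) within about 1 mm. The large gourd is next, gripped along the cell diagonal.

```bash
cat >> h.py <<'E'
from scipy.spatial.transform import Rotation as Rot
QD=(Rot.from_euler('z',-45,degrees=True)*Rot.from_quat(Q)).as_quat()
E
python3 - <<'E'
from h import *
X=(558,274.8); 
x,y,z=arm.current_ee_pos(); at(x,y,220,200)
arm.goto([*X,220],QD); arm.grip(.75); arm.pause(.3); print(arm.current_qpos())
at(*X,140,120,QD); at(*X,75,60,QD); print(arm.current_ee_pos(),arm.current_force())
arm.grip(.2); print(arm.current_finger_gap(),arm.current_grasp_force(),arm.current_force(),arm.current_ee_pos())
at(*X,90,30,QD); print(arm.current_grasp_force(),arm.current_force()); at(*X,215,100,QD)
snap('side','g1.png'); snap('scene','g1b.png'); print(arm.current_time())
a=cv2.imread('pics/g1.png')[100:400,200:500]; b=cv2.imread('pics/g1b.png')[0:300,250:550]; cv2.imwrite('pics/g.png',np.hstack([a,b]))
E
```

```text
[-0.6025023   0.81478973  0.20876847  1.3280657  -0.17820436  1.01690129
 -1.14904344]
[558.07352849 274.85076145  75.19929987] [ 0.87005997 -0.48195415 -0.24654655]
0.4860165028667416 59.89030474885567 [-0.81678766  0.52372221  7.12483827] [558.27094932 274.96455672  75.49322714]
60.592043478782216 [ 0.89947506 -0.0962941  -0.14870313]
40.7583
```

View pics/g.png

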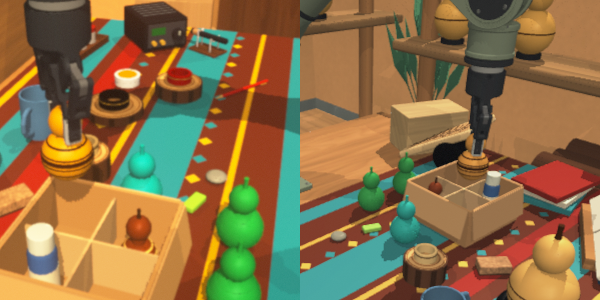

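The large gourd hangs upright below the fingers at (68,155). Next: seat it with force-guarded steps.

```bash
cat >> h.py <<'E'
def seat(X,zs,q):
    at(*X,zs+12,100,q); f0=arm.current_force()[2]; z=zs+5
    at(*X,z,40,q)
    while z>zs-3:
        f=arm.current_force(); 
        if f[2]-f0>4: break
        z-=1; arm.move_l([*X,z],q,20); arm.pause(.1)
    print('seat z',z,'nominal',zs,(arm.current_force()-0*f0).round(1),arm.current_ee_pos())
E
python3 - <<'E'
from h import *
X=(637.3,-160.5)
arm.goto([*X,215],QD); arm.pause(.3); print(arm.current_ee_pos(),arm.current_force())
seat(X,104.4,QD)
arm.grip(.75); print(arm.current_force())
x,y,z=arm.current_ee_pos(); arm.pause(.3); at(*X,z+110,120,QD)
arm.goto([457.5,276.3,220],QD); arm.pause(.3)
snap('scene','h1.png');snap('side','h2.png');print(arm.current_time())
a=cv2.imread('pics/h1.png')[230:400,220:420]; b=cv2.imread('pics/h2.png')[130:300,220:420]; cv2.imwrite('pics/h.png',cv2.resize(np.hstack([a,b]),None,fx=2,fy=2))
im,d,p=snap('wrist','w5.png'); W=cloud(d,p); w=W[(W[...,2]>76)&(W[...,2]<92)]; 
m=np.hypot(w[:,0]-457.5,w[:,1]-276.3)<26; print(len(w[m]),np.median(w[m],0),arm.current_time())
from scipy.optimize import least_squares
w=w[m];print(least_squares(lambda c:np.linalg.norm(w-c,axis=1)-18,[457,276,77],loss='soft_l1').x)
E
```

```text
[ 637.40132069 -160.04369437  215.02595553] [-0.02712179 -0.77005454  0.28288354]
seat z 103.4 nominal 104.4 [-0.9 -1.5  5.8] [ 637.43104728 -160.74282197  103.69164423]
[ 0.23172338  0.95852114 -0.08786815]
50.8333
946 [463.25050369 281.94420265  87.68055746] 50.8833
[457.88613911 276.14180977  76.76800856]
```

View pics/h.png

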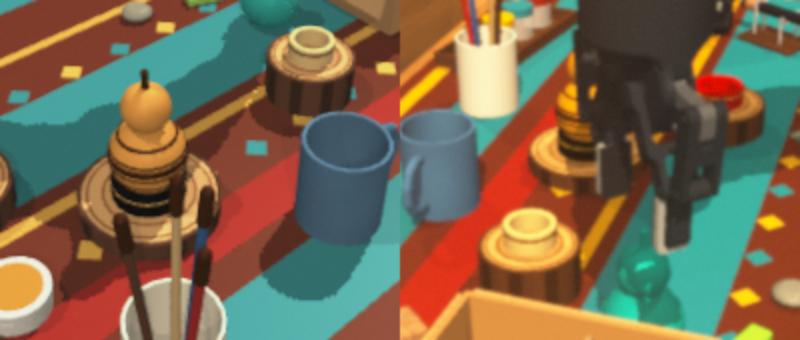

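The large gourd is upright and centred at (148,150), and the mug is untouched. The small gourd comes next.

Run:
```python
from h import *
X=(457.8,276.2); arm.grip(.72)
at(*X,130,120,QD); at(*X,64,60,QD); print(arm.current_ee_pos(),arm.current_force())
arm.grip(.1); zg=arm.current_ee_pos()[2]; print(arm.current_finger_gap(),arm.current_grasp_force(),arm.current_force(),zg)
at(*X,79,30,QD); print(arm.current_grasp_force(),arm.current_force()); at(*X,230,120,QD)
Y=(614.1,73.9); arm.goto([*Y,230],QD); arm.pause(.3); snap('side','k1.png')
seat(Y,zg+58,QD); snap('side','k2.png')
a=cv2.imread('pics/k1.png')[80:300,180:400]; b=cv2.imread('pics/k2.png')[80:300,180:400]; cv2.imwrite('pics/k.png',cv2.resize(np.hstack([a,b]),None,fx=1.8,fy=1.8)); print(arm.current_time())
```

```text
[457.8789627  276.26389315  64.17402785] [ 0.55747922 -1.00895024  0.47297013]
0.39143909262428894 58.94838518870529 [-0.2375433   0.32810268  5.61515124] 64.3045175892314
59.511264069587924 [ 0.55755109 -0.36337776  0.02011472]
seat z 121.3045175892314 nominal 122.3045175892314 [-1.8 -1.7 11.1] [614.48670579  73.71299528 121.93375725]
62.1167
```

View pics/k.png

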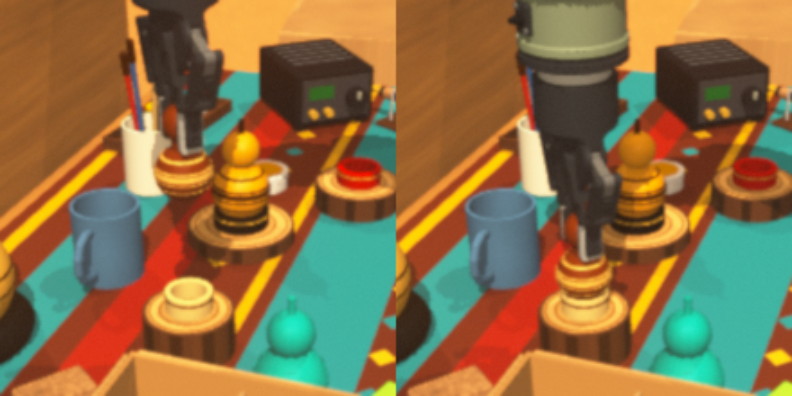

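The small gourd sits in the pale stand at (583,285). Release, back off and check it.

Run:
```python
from h import *
from scipy.optimize import least_squares
arm.grip(.72); arm.pause(.3); x,y,z=arm.current_ee_pos(); at(x,y,z+110,120,QD)
arm.goto([575,-60,270],Q); arm.pause(.5)
im,d,p=snap('wrist','e1.png');W=cloud(d,p)
for t,c,r,h in(('GS bulb',(614.1,73.9),18,63+72),('GL bulb',(637.2,-160.6),22,34+83)):
    w=W[(W[...,2]>h-2)&(W[...,2]<h+.85*r)&(np.hypot(W[...,0]-c[0],W[...,1]-c[1])<r+10)]
    f=least_squares(lambda q:np.linalg.norm(w-q,axis=1)-r,[*c,h],loss='soft_l1');print(t,len(w),f.x.round(1),'expect',c,h)
for t,h,c,r in(('red',54,(522,-294.3),29),('pale',68,(614.1,73.9),24),('black',42,(637.2,-160.6),34)):
    P=W[(abs(W[...,2]-h)<3)&(np.hypot(W[...,0]-c[0],W[...,1]-c[1])<r+6)];print(t,len(P),cv2.minEnclosingCircle(P[:,:2].astype(np.float32)))
snap('scene','e2.png');print(arm.current_time())
cv2.imwrite('pics/e.png',np.hstack([cv2.imread('pics/e1.png')[:,120:520],cv2.imread('pics/e2.png')[:,130:530]]))
```

```text
GS bulb 1640 [613.7  72.4 134.7] expect (614.1, 73.9) 135
GL bulb 753 [ 636.9 -161.4  116. ] expect (637.2, -160.6) 117
red 754 ((521.2184448242188, -294.3207092285156), 29.632600784301758)
pale 0 ((0.0, 0.0), 0.0)
black 311 ((634.7975463867188, -154.51736450195312), 33.08620834350586)
65.5667
```

View pics/e.png

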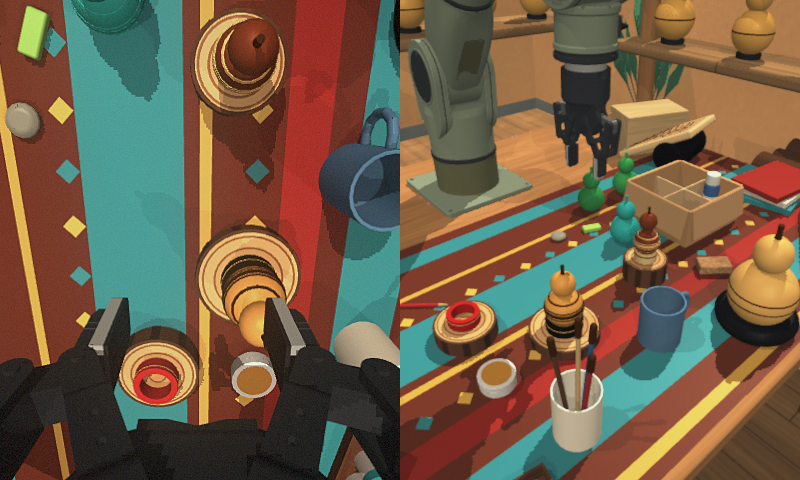

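Both gourds are upright at the expected bulb heights, centred to within about 1.5 mm. The red stand is empty and centred, and the mug is where it was.

```bash
python3 -c "
from rig import arm
print(arm.job_done())"
```

```text
the job is handed in; nothing more can be done
None
```

I handed the job in at about 66 s of the 128 s allowed: each stand is on its own log slice, the large gourd is seated in the black stand and the small one in the pale stand, the red stand is empty, and the mug was not touched.

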